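# Square up a frame corner and hold it

## Task

Swing both flaps of the carton wide open, lift out the carpenter's square by its wooden handle, and lay it flat on the worktop in the inside corner between the fixed sole plate and the leaning stud. Press it home so that its two outer edges bear on plate and stud along their length and the stud is pushed back square to the plate; it springs back if let go, so finish still gripping the square and pressing it into the corner. Do not disturb the loose things standing about.

Things in the scene. Friction and masses are not known exactly. Their poses are not given: they have to be found in the camera images.
- carton: Open-topped cardboard carton fixed to the worktop, 131 x 131 mm outside, walls 3 mm thick and 66 mm high, floor 3 mm. Origin: centre of its underside. Its x axis points roughly away from the robot, y from the right flap to the left flap, z up.
- flap_right (a joint): Carton flap on the -y side (the right one), rad: 0 closed across the top, 1.57 upright, up to 2.9 folded outward. 60 mm long from its hinge, 125 mm wide, 3 mm thick; a stiff hinge keeps it where it is put (0.02 Nm moves it). Starts ajar at 0.95 to 1.25: there is a gap between the flaps over the carton's middle.
- flap_left (a joint): The same for the flap on the carton's +y side (the left one).
- flap_right_hinge (a point): Middle of the right flap's hinge line, which runs along the carton's x axis: 64 mm to the carton's -y side, 67.5 mm above the worktop.
- flap_left_hinge (a point): Middle of the left flap's hinge line, along the carton's x axis, 64 mm to the carton's +y side, 67.5 mm up.
- square: Carpenter's square: flat aluminium L, 105 x 105 mm, arms 24 mm wide, 14 mm thick, 0.2 kg, lying flat on the carton's floor. Origin: underside, below the handle. Outer edges: the lines x = +45 and y = +45 mm of its frame, each from -60 to +35 mm (the heel's last 10 mm is notched away). A diagonal web carries the handle. Slides easily on wood.
- square_handle (a point): Middle of the square's upright dark wooden handle, 36 mm above the underside. The handle is 22 mm thick along the diagonal +x+y of the square's frame, 54 mm long across that, and stands 12 to 60 mm above the underside.
- square_heel (a point): The square's outer corner, where its two outer edges would meet (45, 45, 0 mm in the square's frame).
- corner: The frame corner. Origin: on the worktop at the inside corner where plate face and squared stud face meet; x along the squared stud toward the plate (roughly away from the robot), y along the plate to the left, z up. The open side is -x, -y. Carries plate, stud and a steel strap on top (33 mm high, bolt head 37 mm).
- plate: Sole plate: a fixed wooden batten, 44 x 185 x 30 mm high. Its face toward the robot is the plane x = 0 of the corner's frame, from y = -141 to +44 mm. Origin and axes as corner.
- stud: Stud: wooden batten 150 x 44 x 30 mm high turning on an upright bolt (its origin, at (-13, 22) mm of the corner's frame). x runs along it toward the plate, free end at x = -137 mm; the square pushes its face y = -22 mm. Square when its x is parallel to the corner's. Starts leaning 0.06 to 0.14 rad, free end to the right; springy: 0.6 Nm (6 N at the square's arm end) straightens it.
- tape_roll: Bystander: black roll of tape, 53 mm across, 18 mm high, lying flat. Origin under its centre.
- glue_bottle: Bystander: small white glue bottle, 28 mm across, 86 mm high, upright. Origin under its centre.
- sanding_block: Bystander: cork sanding block, 42 x 78 x 26 mm. Origin under its centre.
- offcut_3: Bystander: pale wooden offcut, 30 x 34 x 22 mm. Origin under its centre.

How it is judged:
On the way, in this order (a step that is already met when the one before it is completed fails the run):
1. both carton flaps are swung open past upright (over 1.9 rad) with the square still in the carton (value of joint each of flap_right, flap_left above 1.9 rad and height (world z) of square below 0.02 m), for 0.2 s.
2. the square is lifted clear of the carton in the gripper (height (world z) of square above 0.075 m and contact force between the fingers and square above 1 N), for 0.1 s.
At the end, for the whole second after the job is handed in: Square flat (underside within 8 mm of the worktop, tilt < 0.06 rad), heel within 5 mm of the inside corner; square and stud within 0.025 rad of true; over 1.5 N on plate and on stud; gripped, at rest; both flaps still past 1.6 rad (horizontal distance between square_heel and corner below 0.005 m and angle between the x axis of each of square, stud and the x axis of corner, either way round below 0.025 rad and height (world z) of square below 0.008 m and angle between square's own z axis and vertical below 0.06 rad and contact force between square and plate above 1.5 N and contact force between square and stud above 1.5 N and contact force between the fingers and square above 1 N and linear speed of square below 0.02 m/s and value of joint each of flap_right, flap_left above 1.6 rad); the arm keeps its last pose, push and grip.
It fails at once if the tape roll is pushed more than 30 mm away or knocked over (distance of tape_roll from where it was at the start of the episode above 0.03 m or angle between tape_roll's own z axis and vertical above 0.6 rad).
It fails at once if the glue bottle is pushed more than 30 mm away or knocked over (distance of glue_bottle from where it was at the start of the episode above 0.03 m or angle between glue_bottle's own z axis and vertical above 0.6 rad).
It fails at once if the sanding block is pushed more than 30 mm away or knocked over (distance of sanding_block from where it was at the start of the episode above 0.03 m or angle between sanding_block's own z axis and vertical above 0.6 rad).
It fails at once if the offcut is pushed more than 30 mm away or knocked over (distance of offcut_3 from where it was at the start of the episode above 0.03 m or angle between offcut_3's own z axis and vertical above 0.6 rad).
It also fails if it takes over 61 s, if anything falls off the work surface, if the arm or the gripper's body presses on something with over 40 N, if the wrist force passes 120 N, or if a joint passes its speed limit or range.

## Robot

A 6-joint arm with a two-finger parallel gripper is mounted at the origin on the work surface; the furniture and walls round the work are solid. World frame = base frame: x ahead of the robot, y to its left, z up, the work surface at z = 0. Lengths are in m, angles in rad, forces in N, time in s.
With the tool pointing down it reaches from about 0.4 to 0.925 m from the base axis. Payload 12.5 kg.
Tool frame: the origin (TCP) lies between the finger pads; the fingertips stand 25 mm ahead of it and the grasp point (between the pads) lies 6 mm ahead of it (ctrl.tcp_to_tips is the z of the fingertips in the tool frame, in m); z points along the fingers, y is the direction in which the jaws open and shut (so a half turn about z gives the same grasp; the last joint's range is limited). The gripper opens to 95 mm and grips with 3 to 60 N. Pads are 20 mm wide; open, the fingers measure 119 mm over their backs; the gripper's body (75 mm by 180 mm) begins 59 mm behind the grasp point.
Start: joints at [-1.399, 0.491, 1.559, -0, 1.092, -0.106], TCP at [0.171, -0.601, 0.24] pointing down, gripper open.
Joint ranges: [-3.1, 3.1], [-0.84, 2.19], [0.05, 2.79], [-1.13, 4.28], [0.06, 2.93], [-2.69, 2.69]. Speed limits (rad/s): [2.22, 2.22, 2.79, 3.14, 3.14, 3.14].

## Interface

Orientations are given as a unit quaternion [w, x, y, z].
In Python, from rig import ctrl gives the robot as it stands.
- The arm moves only by the tool drive_tool, never from a script. Its argument "steps" is a list of rows, each an object of numbers: "grip": the opening, from 0 (shut) to 1 (fully open); "tx", "ty", "tz": the shift along the tool's x, y, z in units of 25 mm (1.0 is 25 mm); "rx", "ry", "rz": the turn, a rotation vector about the tool's x, y, z in degrees. A call has 1 to 12 rows; each row is the pose to reach, as a shift and turn from the pose commanded when the call began, along the tool's axes at that moment; what a row does not reach only later rows make up. A row lasts 1/12 s, in which the tool goes at most 41.7 mm and 7.16 degrees, less where a joint would pass 70% of its speed; a pose out of reach is approached as far as the arm can. A call with a gripper value outside its range is refused whole. The fingers move at their own pace and stop on an object; "newtons" is the grip in N (left out, the last holds). Time passes only in rows, so rows that repeat a pose let the fingers close. It gives the time, the measured TCP pose, the force and the opening at its end, in the units of the state.
- ctrl.sense(): the state, without advancing time (a new reading comes with each control period).
- ctrl.camera(name): name is "side" or "top"; returns the picture (480x640x3 uint8, red, green, blue); there is no depth.
- ctrl.camera_params(name): a dict with "fx", "fy", "cx", "cy" (pixels), "world_from_camera" (4x4, takes a point from camera to world coordinates). Camera axes: x right, y up, looking along -z (the intrinsics and any distortion apply to the point x, -y, -z); pixel columns grow to the right and rows downward; lengths in m; the calibration is good to about 2 mm. A picture is of the moment at which its call begins. camera_params takes no time and is no camera call.
- ctrl.finish_job(): hands the job in, once; it reports no verdict.
The state is a dict: "time": time; "q": joint angles; "qd": joint speeds; "joint_torque": joint torques, N m; "position": TCP position; "ee_rot": TCP orientation; "contact_force": force on the tool from outside, world axes, zero at the start; "moment": the same for the moment, N m; "width": finger opening in m.
Only numpy, scipy, OpenCV 4.12 (cv2) and the standard library are available. Lean on these libraries where they do the work, as an engineer would, in place of code of your own. Each camera call takes 0.05 s, during which the arm holds its last target. There are 200 camera calls.

## Working session

There is one attempt and no reset: what is moved stays moved. The work goes in short steps, Python scripts to look and compute and a tool call to move; the robot and the scene stay as the last step left them, time stands still between calls to the robot, and variables do not carry over. Pictures are saved under pics/ and viewed, about 8 in all and at most 12, crops included, and the job is handed in when it is done.

Besides the shell and the picture viewer there is one more tool, called after "Call:" by a JSON object that holds its "name" and its "arguments", one argument or row to a line. drive_tool: Moves the arm, as the interface text tells. Its arguments: {"type":"object","properties":{"steps":{"type":"array"},"newtons":{"type":"number"}},"required":["steps"]}

```bash
mkdir -p pics; ls
python3 - <<'E'
from rig import ctrl
import cv2, numpy as np
np.set_printoptions(precision=4,suppress=True)
for n in("top","side"):
    cv2.imwrite(f"pics/{n}0.png",ctrl.camera(n)[:,:,::-1]); p=ctrl.camera_params(n); print(n,p)
print(ctrl.sense(), ctrl.tcp_to_tips)
E
```

```text
pics
top {'fx': 434.4784505902736, 'fy': 434.4784505902736, 'cx': 315.3591120113805, 'cy': 236.36164337203138, 'world_from_camera': array([[-0.0013,  0.997 , -0.0771,  0.4291],
       [-0.9999, -0.0021, -0.0103,  0.0088],
       [-0.0104,  0.0771,  0.997 ,  0.9045],
       [ 0.    ,  0.    ,  0.    ,  1.    ]])}
side {'fx': 621.9569519760889, 'fy': 621.9569519760889, 'cx': 321.32054432585835, 'cy': 240.0190686568584, 'world_from_camera': array([[-0.9753,  0.082 , -0.205 ,  0.2134],
       [-0.2204, -0.4172,  0.8817,  1.1075],
       [-0.0133,  0.9051,  0.4249,  0.5986],
       [ 0.    ,  0.    ,  0.    ,  1.    ]])}
{'time': 0.1, 'q': array([-1.3986,  0.4915,  1.5594,  0.    ,  1.0917, -0.1056]), 'qd': array([-0.0009, -0.    , -0.0004,  0.0007,  0.0005,  0.0011]), 'joint_torque': array([  0.0043, -61.3619, -25.8607,   0.0694,   0.047 ,  -0.0001]), 'position': array([ 0.1714, -0.6009,  0.2391]), 'ee_rot': array([-0.0005,  0.9904,  0.1385, -0.    ]), 'contact_force': array([-0.7399, -0.3886, -0.5576]), 'moment': array([ 0.0309, -0.0475,  0.0256]), 'width': 0.09524257415214057} 0.025
```

View pics/top0.png

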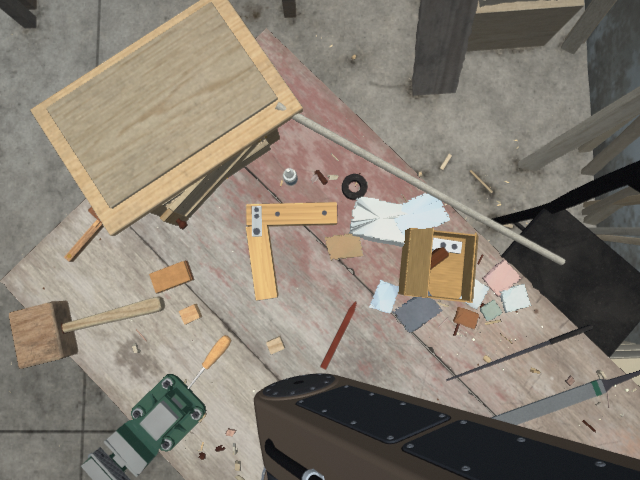

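View pics/side0.png

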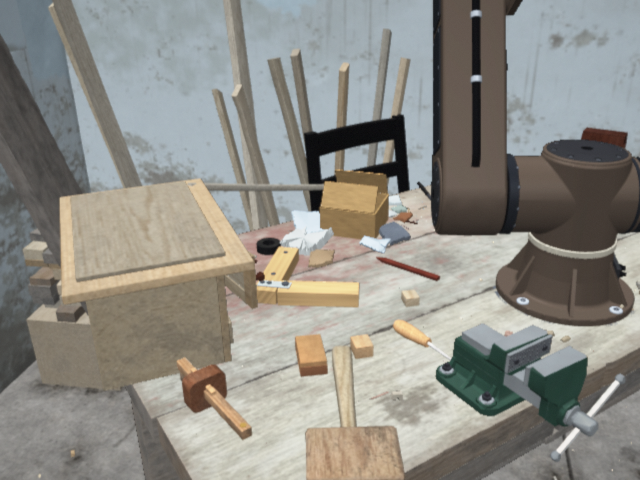

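The top view shows the carton at about (438,265), the corner pieces at (257,220), the tape roll at (354,186), the bottle at (289,176), the sanding block at (171,277), and pale offcuts at (189,314) and (276,345). I'll enlarge the carton and the corner.

Run:
```python
import cv2
a=cv2.imread("pics/top0.png")
def crop(x,y,w,h,s,n):
    c=cv2.resize(a[y:y+h,x:x+w],None,fx=s,fy=s,interpolation=cv2.INTER_CUBIC)
    for i in range(0,w,10): cv2.line(c,(i*s,0),(i*s,6 if i%50 else 14),(0,0,255),1); 
    for i in range(0,h,10): cv2.line(c,(0,i*s),(6 if i%50 else 14,i*s),(0,0,255),1)
    cv2.imwrite(n,c)
crop(390,220,100,90,6,"pics/c1.png"); crop(240,195,110,110,5,"pics/c2.png")
```

```text
(no output)
```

View pics/c1.png

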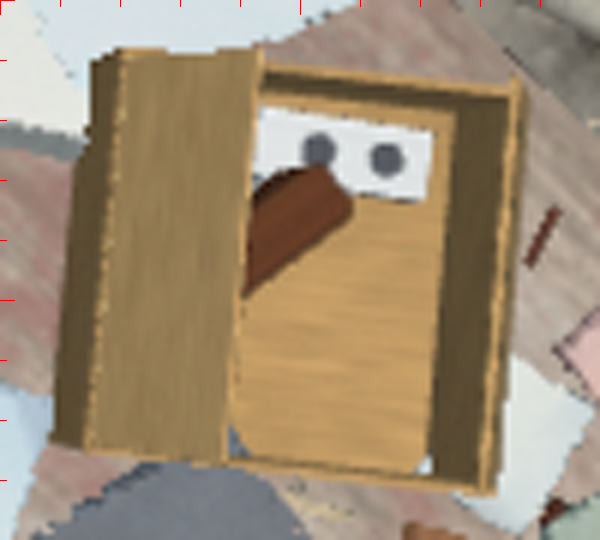

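View pics/c2.png

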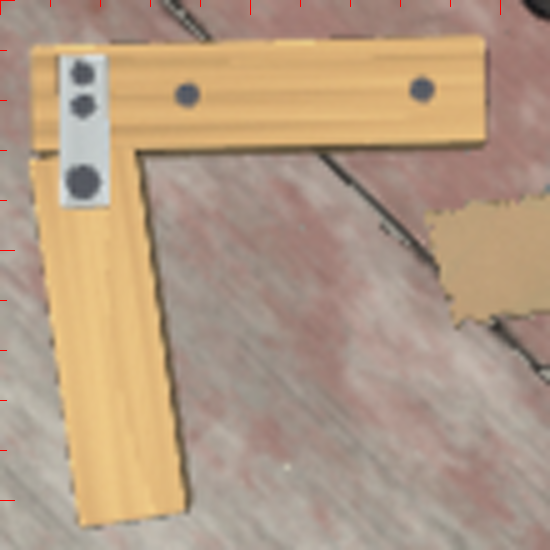

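The left flap leans over the handle and the right flap is nearly edge-on. The square lies with its heel at the far left, already about parallel to the corner. Next I'll fit the poses.

```bash
cat > h.py <<'E'
import numpy as np
from scipy.optimize import least_squares
from rig import ctrl
P={n:ctrl.camera_params(n) for n in("top","side")}
def proj(w,n="top"):
    p=P[n];T=np.linalg.inv(p["world_from_camera"]);c=np.asarray(w)@T[:3,:3].T+T[:3,3]
    return np.stack([p["cx"]+p["fx"]*c[:,0]/-c[:,2],p["cy"]+p["fy"]*c[:,1]/c[:,2]],1)
def ray(uv,z,n="top"):
    p=P[n];T=p["world_from_camera"];u,v=uv
    d=T[:3,:3]@np.array([(u-p["cx"])/p["fx"],-(v-p["cy"])/p["fy"],-1]);return T[:3,3]+d*(z-T[2,3])/d[2]
def fit(local,px,x0,n="top",z0=0):
    local=np.array(local,float)/1000;px=np.array(px,float)
    def w(s):
        c,d=np.cos(s[2]),np.sin(s[2]);R=np.array([[c,-d,0],[d,c,0],[0,0,1]]);return local@R.T+[s[0],s[1],z0]
    r=least_squares(lambda s:(proj(w(s),n)-px).ravel(),x0);return r.x,r.fun.reshape(-1,2)
def crp(pts,x,y,s): return (np.array(pts,float)+.5)/s-.5+[x,y]
E
python3 - <<'E'
from h import *
np.set_printoptions(precision=4,suppress=True)
C=lambda a:crp(a,390,220,6)
for th in (.95,1.05,1.15,1.25):
  a,b=64-60*np.cos(th),67.5+60*np.sin(th)
  print("carton",th,*fit([(65.5,65.5,0),(-65.5,65.5,0),(62.5,64,67.5),(-62.5,64,67.5),(62.5,a,b),(-62.5,a,b),(-65.5,-65.5,66),(65.5,-65.5,66)],
   C([(90,70),(52,440),(122,52),(86,450),(260,50),(228,460),(485,490),(512,93)]),[.4,-.28,-.1]))
print("square",*fit([(45,-60,14),(21,-60,14),(21,-27,14)],C([(432,130),(421,201),(330,188)]),[.4,-.28,-.1],z0=.003))
print("heelline",ray(C([(262,106)])[0],.017),ray(C([(432,130)])[0],.017))
print("handle end corners",ray(C([(325,165)])[0],.063),ray(C([(352,210)])[0],.063),ray(C([(245,295)])[0],.063))
D=lambda a:crp(a,240,195,5)
# plate: corner frame top corners z=30: right end y=-141, far x=44
print("plate",*fit([(0,-141,30),(44,-141,30),(44,44,30),(0,44,30)],D([(486,142),(485,38),(32,47),(32,152)]),[.47,.1,0]))
# stud: own frame
print("stud",*fit([(-137,-22,30),(-137,22,30),(0,0,37)],D([(187,513),(80,525),(83,182)]),[.47,.1,0]))
for n,uv,z in(("tape",(354,186),.01),("glue",(290,172),.08),("sand",(171,277),.026),("off",(189,314),.022),("off2",(276,345),.022)): print(n,ray(uv,z))
E
```

```text
carton 0.95 [ 0.4394 -0.2213 -0.1047] [[-2.4081 -0.9606]
 [-1.6655  0.2742]
 [-0.5019  0.4745]
 [-0.1856 -1.0005]
 [ 1.1934  0.2202]
 [ 0.7832  0.8366]
 [ 0.8421  0.9639]
 [ 1.505  -0.9953]]
carton 1.05 [ 0.4392 -0.2225 -0.1047] [[-1.8329 -0.8845]
 [-1.0862  0.3526]
 [ 0.1198  0.5568]
 [ 0.4409 -0.9156]
 [-0.4608 -0.1471]
 [-0.9168  0.7453]
 [ 1.4713  1.0514]
 [ 2.129  -0.9107]]
carton 1.15 [ 0.439  -0.2238 -0.1047] [[-1.195  -0.8039]
 [-0.4396  0.4362]
 [ 0.8094  0.6438]
 [ 1.1399 -0.8253]
 [-2.2942 -0.5018]
 [-2.7904  0.6226]
 [ 2.1736  1.1403]
 [ 2.8214 -0.8252]]
carton 1.25 [ 0.4389 -0.2253 -0.1046] [[-0.5015 -0.72  ]
 [ 0.2666  0.5235]
 [ 1.5591  0.7343]
 [ 1.9034 -0.731 ]
 [-4.2875 -0.8396]
 [-4.8181  0.4696]
 [ 2.941   1.2294]
 [ 3.5743 -0.74  ]]
square [ 0.4504 -0.2147 -0.1365] [[-0.0305  0.1199]
 [ 0.5117 -0.0556]
 [-0.4818 -0.0653]]
heelline [ 0.4954 -0.2229  0.017 ] [ 0.4871 -0.2803  0.017 ]
handle end corners [ 0.4729 -0.2307  0.063 ] [ 0.4583 -0.239   0.063 ] [ 0.4311 -0.2041  0.063 ]
plate [0.5204 0.1146 0.0178] [[ 0.3686  0.3945]
 [ 0.0697 -0.3573]
 [-0.2939 -0.284 ]
 [-0.1474  0.2347]]
stud [0.5078 0.1363 0.1477] [[ 0.1364 -0.3064]
 [-0.2303  0.5726]
 [ 0.0938 -0.2714]]
tape [ 0.6033 -0.0626  0.01  ]
glue [0.6173 0.066  0.08  ]
sand [0.4153 0.3097 0.026 ]
off [0.3409 0.2728 0.022 ]
off2 [0.2795 0.0969 0.022 ]
```

Call:
{"name": "drive_tool", "arguments": {
  "steps": [
    {"tx":14.5,"ty":-11.64,"rz":-111,"grip":0},
    {"tx":14.5,"ty":-11.64,"rz":-111,"grip":0},
    {"tx":14.5,"ty":-11.64,"rz":-111,"grip":0},
    {"tx":14.5,"ty":-11.64,"rz":-111,"grip":0},
    {"tx":14.5,"ty":-11.64,"rz":-111,"grip":0},
    {"tx":14.5,"ty":-11.64,"rz":-111,"grip":0},
    {"tx":14.5,"ty":-11.64,"rz":-111,"grip":0},
    {"tx":14.5,"ty":-11.64,"rz":-111,"grip":0},
    {"tx":14.5,"ty":-11.64,"rz":-111,"grip":0},
    {"tx":14.5,"ty":-11.64,"rz":-111,"grip":0},
    {"tx":14.5,"ty":-11.64,"rz":-111,"grip":0},
    {"tx":14.5,"ty":-11.64,"rz":-111,"grip":0}
  ],
  "newtons": 20
}}

```text
validation failed for argument at $.st...
```

Call:
{"name": "drive_tool", "arguments": {
  "steps": [
    {"tx":2.0,"ty":-1.6,"tz":0.0,"rx":0.0,"ry":0.0,"rz":-7.0,"grip":0.0}
  ],
  "newtons": 20
}}

```text
time: 0.18
position: [0.1932, -0.5704, 0.2387]
ee_rot: [0.001, 0.981, 0.196, -0.0]
contact_force: [1.4, 0.2, 0.7]
width: 0.0926
```

Call:
{"name": "drive_tool", "arguments": {
  "steps": [
    {"tx":14.3,"ty":-8.9,"tz":0.0,"rx":0.0,"ry":0.0,"rz":-104.0,"grip":0.0},
    {"tx":14.3,"ty":-8.9,"tz":0.0,"rx":0.0,"ry":0.0,"rz":-104.0,"grip":0.0},
    {"tx":14.3,"ty":-8.9,"tz":0.0,"rx":0.0,"ry":0.0,"rz":-104.0,"grip":0.0},
    {"tx":14.3,"ty":-8.9,"tz":0.0,"rx":0.0,"ry":0.0,"rz":-104.0,"grip":0.0},
    {"tx":14.3,"ty":-8.9,"tz":0.0,"rx":0.0,"ry":0.0,"rz":-104.0,"grip":0.0},
    {"tx":14.3,"ty":-8.9,"tz":0.0,"rx":0.0,"ry":0.0,"rz":-104.0,"grip":0.0},
    {"tx":14.3,"ty":-8.9,"tz":0.0,"rx":0.0,"ry":0.0,"rz":-104.0,"grip":0.0},
    {"tx":14.3,"ty":-8.9,"tz":0.0,"rx":0.0,"ry":0.0,"rz":-104.0,"grip":0.0},
    {"tx":14.3,"ty":-8.9,"tz":0.0,"rx":0.0,"ry":0.0,"rz":-104.0,"grip":0.0},
    {"tx":14.3,"ty":-8.9,"tz":0.0,"rx":0.0,"ry":0.0,"rz":-104.0,"grip":0.0},
    {"tx":14.3,"ty":-8.9,"tz":0.0,"rx":0.0,"ry":0.0,"rz":-104.0,"grip":0.0},
    {"tx":14.3,"ty":-8.9,"tz":0.0,"rx":0.0,"ry":0.0,"rz":-104.0,"grip":0.0}
  ],
  "newtons": 20
}}

```text
time: 1.18
position: [0.4394, -0.2205, 0.2395]
ee_rot: [-0.0, 0.578, 0.816, 0.0]
contact_force: [-1.2, -0.4, 0.1]
width: 0.014
```

Call:
{"name": "drive_tool", "arguments": {
  "steps": [
    {"tx":0.0,"ty":0.0,"tz":0.0,"rx":0.0,"ry":0.0,"rz":-7.0,"grip":0.0},
    {"tx":0.0,"ty":0.0,"tz":1.0,"rx":0.0,"ry":0.0,"rz":-14.0,"grip":0.0},
    {"tx":0.0,"ty":0.0,"tz":2.0,"rx":0.0,"ry":0.0,"rz":-18.0,"grip":0.0},
    {"tx":0.0,"ty":0.0,"tz":3.0,"rx":0.0,"ry":0.0,"rz":-18.0,"grip":0.0},
    {"tx":0.0,"ty":0.0,"tz":4.0,"rx":0.0,"ry":0.0,"rz":-18.0,"grip":0.0},
    {"tx":0.0,"ty":0.0,"tz":4.9,"rx":0.0,"ry":0.0,"rz":-18.0,"grip":0.0},
    {"tx":0.0,"ty":0.0,"tz":4.9,"rx":0.0,"ry":0.0,"rz":-18.0,"grip":0.0}
  ],
  "newtons": 20
}}

```text
time: 1.77
position: [0.4368, -0.2221, 0.1138]
ee_rot: [-0.003, 0.447, 0.894, 0.0]
contact_force: [-0.1, 0.3, -0.4]
width: 0.0001
```

Run:
```python
from rig import ctrl
import cv2
t=ctrl.camera("top")[200:320,360:500,::-1]; s=ctrl.camera("side")[130:250,290:430,::-1]
cv2.imwrite("pics/p5.png",cv2.resize(cv2.hconcat([t,s]),None,fx=2.8,fy=2.8,interpolation=cv2.INTER_CUBIC))
```

```text
(no output)
```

View pics/p5.png

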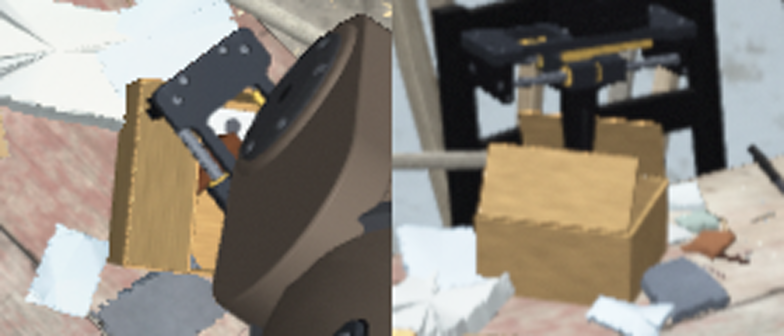

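The fingers hang in the gap between the flaps. I'll sweep left and come back.

Call:
{"name": "drive_tool", "arguments": {
  "steps": [
    {"tx":0.5,"ty":0.46,"tz":0.0,"rx":0.0,"ry":0.0,"rz":0.0,"grip":0.0},
    {"tx":0.9,"ty":0.83,"tz":0.0,"rx":0.0,"ry":0.0,"rz":0.0,"grip":0.0},
    {"tx":1.3,"ty":1.2,"tz":0.0,"rx":0.0,"ry":0.0,"rz":0.0,"grip":0.0},
    {"tx":1.7,"ty":1.57,"tz":0.0,"rx":0.0,"ry":0.0,"rz":0.0,"grip":0.0},
    {"tx":2.1,"ty":1.94,"tz":0.0,"rx":0.0,"ry":0.0,"rz":0.0,"grip":0.0},
    {"tx":2.5,"ty":2.31,"tz":0.0,"rx":0.0,"ry":0.0,"rz":0.0,"grip":0.0},
    {"tx":2.5,"ty":2.31,"tz":0.0,"rx":0.0,"ry":0.0,"rz":0.0,"grip":0.0},
    {"tx":1.5,"ty":1.39,"tz":0.0,"rx":0.0,"ry":0.0,"rz":0.0,"grip":0.0},
    {"tx":0.5,"ty":0.46,"tz":0.0,"rx":0.0,"ry":0.0,"rz":0.0,"grip":0.0},
    {"tx":0.0,"ty":0.0,"tz":0.0,"rx":0.0,"ry":0.0,"rz":0.0,"grip":0.0}
  ],
  "newtons": 20
}}

```text
time: 2.7
position: [0.4387, -0.2262, 0.1186]
ee_rot: [0.002, 0.447, 0.894, -0.0]
contact_force: [-0.1, 0.2, -0.5]
width: 0.0004
```

Call:
{"name": "drive_tool", "arguments": {
  "steps": [
    {"tx":-0.5,"ty":-0.46,"tz":0.0,"rx":0.0,"ry":0.0,"rz":0.0,"grip":0.0},
    {"tx":-0.9,"ty":-0.83,"tz":0.0,"rx":0.0,"ry":0.0,"rz":0.0,"grip":0.0},
    {"tx":-1.3,"ty":-1.2,"tz":0.0,"rx":0.0,"ry":0.0,"rz":0.0,"grip":0.0},
    {"tx":-1.7,"ty":-1.57,"tz":0.0,"rx":0.0,"ry":0.0,"rz":0.0,"grip":0.0},
    {"tx":-2.1,"ty":-1.94,"tz":0.0,"rx":0.0,"ry":0.0,"rz":0.0,"grip":0.0},
    {"tx":-2.5,"ty":-2.31,"tz":0.0,"rx":0.0,"ry":0.0,"rz":0.0,"grip":0.0},
    {"tx":-2.5,"ty":-2.31,"tz":0.0,"rx":0.0,"ry":0.0,"rz":0.0,"grip":0.0},
    {"tx":-1.5,"ty":-1.39,"tz":0.0,"rx":0.0,"ry":0.0,"rz":0.0,"grip":0.0},
    {"tx":-0.5,"ty":-0.46,"tz":0.0,"rx":0.0,"ry":0.0,"rz":0.0,"grip":0.0},
    {"tx":0.0,"ty":0.0,"tz":-3.0,"rx":0.0,"ry":0.0,"rz":0.0,"grip":0.5},
    {"tx":0.0,"ty":0.0,"tz":-3.5,"rx":0.0,"ry":0.0,"rz":0.0,"grip":0.5},
    {"tx":0.0,"ty":0.0,"tz":-3.5,"rx":0.0,"ry":0.0,"rz":0.0,"grip":0.5}
  ],
  "newtons": 20
}}

```text
time: 3.7
position: [0.4398, -0.2223, 0.2099]
ee_rot: [0.003, 0.446, 0.895, -0.0]
contact_force: [0.5, -0.8, 0.1]
width: 0.0151
```

Run:
```python
from rig import ctrl
import cv2
t=ctrl.camera("top")[200:320,360:500,::-1]; s=ctrl.camera("side")[130:250,290:430,::-1]
cv2.imwrite("pics/p6.png",cv2.resize(cv2.hconcat([t,s]),None,fx=2.8,fy=2.8,interpolation=cv2.INTER_CUBIC))
print(ctrl.sense()["q"])
```

```text
[-6.03884939e-01  3.44528419e-01  1.91979971e+00 -3.88769992e-05
  8.73189762e-01 -1.24831308e+00]
```

View pics/p6.png

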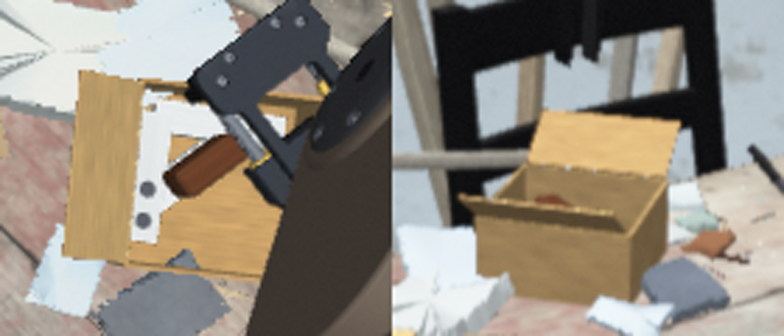

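Run:
```python
from h import *
np.set_printoptions(precision=4,suppress=True)
B=lambda a:crp(a,360,200,2.8); C=lambda a:crp(a,390,220,6)
S=lambda a:crp(np.array(a)-[392,0],290,130,2.8)
px=np.vstack([C([(432,130),(421,201)]),B([(132,240),(156,243)])])
print("square",*fit([(45,-60,14),(21,-60,14),(-60,45,14),(-60,21,14)],px,[.45,-.215,-.1],z0=.003))
c,s=np.cos(-.105),np.sin(-.105)
def W(x,y,z): return [.4392+c*x-s*y,-.2225+s*x+c*y,z]
def tip(th,sg): 
    y=sg*(.064-.06*np.cos(th)); return [W(.0625,y,.0675+.06*np.sin(th)),W(-.0625,y,.0675+.06*np.sin(th))]
L=B([(80,70),(62,257)]);R=S([(540,110),(681,122)])
for th in np.arange(1.6,2.9,.15): print(round(th,2),np.abs(proj(tip(th,1))-L).mean(),np.abs(proj(tip(th,-1),"side")-R).mean())
```

```text
square [ 0.451  -0.2154 -0.1314] [[ 0.2239 -0.3082]
 [ 0.8275 -0.4773]
 [-2.137   0.1426]
 [ 1.0878  0.6204]]
1.6 15.165184364393959 4.019045812924972
1.75 12.353524306568303 3.916152687935302
1.9 9.56206809323912 3.55266756674839
2.05 6.971474807431498 2.9412225308090356
2.2 4.521768016719911 2.099717374924147
2.35 2.2491729671787013 1.470857549014866
2.5 0.27298244534794947 0.8058246044085564
2.65 1.6673614880893268 1.5633254151413851
2.8 3.0022580847861846 3.0677582402637853
```

Both flaps are open to about 2.5 rad. Next I descend on the handle.

Call:
{"name": "drive_tool", "arguments": {
  "steps": [
    {"tx":-0.03,"ty":0.53,"tz":0.0,"rx":0.0,"ry":0.0,"rz":-0.5,"grip":0.6},
    {"tx":-0.03,"ty":0.53,"tz":1.0,"rx":0.0,"ry":0.0,"rz":-0.5,"grip":0.6},
    {"tx":-0.03,"ty":0.53,"tz":2.0,"rx":0.0,"ry":0.0,"rz":-0.5,"grip":0.6},
    {"tx":-0.03,"ty":0.53,"tz":3.0,"rx":0.0,"ry":0.0,"rz":-0.5,"grip":0.6},
    {"tx":-0.03,"ty":0.53,"tz":3.6,"rx":0.0,"ry":0.0,"rz":-0.5,"grip":0.6},
    {"tx":-0.03,"ty":0.53,"tz":4.2,"rx":0.0,"ry":0.0,"rz":-0.5,"grip":0.6},
    {"tx":-0.03,"ty":0.53,"tz":4.8,"rx":0.0,"ry":0.0,"rz":-0.5,"grip":0.6},
    {"tx":-0.03,"ty":0.53,"tz":5.3,"rx":0.0,"ry":0.0,"rz":-0.5,"grip":0.6},
    {"tx":-0.03,"ty":0.53,"tz":5.8,"rx":0.0,"ry":0.0,"rz":-0.5,"grip":0.6},
    {"tx":-0.03,"ty":0.53,"tz":6.2,"rx":0.0,"ry":0.0,"rz":-0.5,"grip":0.6},
    {"tx":-0.03,"ty":0.53,"tz":6.2,"rx":0.0,"ry":0.0,"rz":-0.5,"grip":0.6}
  ],
  "newtons": 20
}}

```text
time: 4.72
position: [0.448, -0.2151, 0.047]
ee_rot: [-0.002, 0.444, 0.896, 0.0]
contact_force: [-0.1, 0.3, 0.6]
width: 0.0573
```

Now I close the fingers with some force.

Call:
{"name": "drive_tool", "arguments": {
  "steps": [
    {"tx":0.0,"ty":0.0,"tz":0.0,"rx":0.0,"ry":0.0,"rz":0.0,"grip":0.0},
    {"tx":0.0,"ty":0.0,"tz":0.0,"rx":0.0,"ry":0.0,"rz":0.0,"grip":0.0},
    {"tx":0.0,"ty":0.0,"tz":0.0,"rx":0.0,"ry":0.0,"rz":0.0,"grip":0.0},
    {"tx":0.0,"ty":0.0,"tz":0.0,"rx":0.0,"ry":0.0,"rz":0.0,"grip":0.0},
    {"tx":0.0,"ty":0.0,"tz":0.0,"rx":0.0,"ry":0.0,"rz":0.0,"grip":0.0},
    {"tx":0.0,"ty":0.0,"tz":0.0,"rx":0.0,"ry":0.0,"rz":0.0,"grip":0.0},
    {"tx":0.0,"ty":0.0,"tz":0.0,"rx":0.0,"ry":0.0,"rz":0.0,"grip":0.0}
  ],
  "newtons": 45
}}

```text
time: 5.3
position: [0.4496, -0.2157, 0.0501]
ee_rot: [0.001, 0.443, 0.896, -0.0]
contact_force: [1.3, -0.1, 5.4]
width: 0.0221
```

Call:
{"name": "drive_tool", "arguments": {
  "steps": [
    {"tx":0.0,"ty":0.0,"tz":-0.5,"rx":0.0,"ry":0.0,"rz":0.0,"grip":0.0},
    {"tx":0.0,"ty":0.0,"tz":-1.1,"rx":0.0,"ry":0.0,"rz":0.0,"grip":0.0},
    {"tx":0.0,"ty":0.0,"tz":-1.9,"rx":0.0,"ry":0.0,"rz":0.0,"grip":0.0},
    {"tx":0.0,"ty":0.0,"tz":-2.7,"rx":0.0,"ry":0.0,"rz":0.0,"grip":0.0},
    {"tx":0.0,"ty":0.0,"tz":-3.5,"rx":0.0,"ry":0.0,"rz":0.0,"grip":0.0},
    {"tx":0.0,"ty":0.0,"tz":-4.3,"rx":0.0,"ry":0.0,"rz":0.0,"grip":0.0},
    {"tx":0.0,"ty":0.0,"tz":-5.1,"rx":0.0,"ry":0.0,"rz":0.0,"grip":0.0},
    {"tx":0.0,"ty":0.0,"tz":-5.6,"rx":0.0,"ry":0.0,"rz":0.0,"grip":0.0},
    {"tx":0.0,"ty":0.0,"tz":-5.6,"rx":0.0,"ry":0.0,"rz":0.0,"grip":0.0},
    {"tx":0.0,"ty":0.0,"tz":-5.6,"rx":0.0,"ry":0.0,"rz":0.0,"grip":0.0}
  ],
  "newtons": 45
}}

```text
time: 6.13
position: [0.4491, -0.2155, 0.1895]
ee_rot: [0.0, 0.443, 0.896, -0.0]
contact_force: [-0.7, -0.4, -3.3]
width: 0.0219
```

Call:
{"name": "drive_tool", "arguments": {
  "steps": [
    {"tx":0.5,"ty":0.4,"tz":0.0,"rx":0.0,"ry":0.0,"rz":-1.0,"grip":0.0},
    {"tx":1.3,"ty":1.1,"tz":0.0,"rx":0.0,"ry":0.0,"rz":-2.0,"grip":0.0},
    {"tx":2.2,"ty":1.85,"tz":0.0,"rx":0.0,"ry":0.0,"rz":-3.0,"grip":0.0},
    {"tx":3.1,"ty":2.6,"tz":0.0,"rx":0.0,"ry":0.0,"rz":-4.0,"grip":0.0},
    {"tx":4.0,"ty":3.35,"tz":0.0,"rx":0.0,"ry":0.0,"rz":-5.0,"grip":0.0},
    {"tx":4.9,"ty":4.1,"tz":0.0,"rx":0.0,"ry":0.0,"rz":-6.0,"grip":0.0},
    {"tx":5.8,"ty":4.85,"tz":0.0,"rx":0.0,"ry":0.0,"rz":-7.0,"grip":0.0},
    {"tx":6.7,"ty":5.6,"tz":0.0,"rx":0.0,"ry":0.0,"rz":-8.0,"grip":0.0},
    {"tx":7.5,"ty":6.25,"tz":0.0,"rx":0.0,"ry":0.0,"rz":-8.6,"grip":0.0},
    {"tx":7.87,"ty":6.59,"tz":0.0,"rx":0.0,"ry":0.0,"rz":-8.6,"grip":0.0},
    {"tx":7.87,"ty":6.59,"tz":0.0,"rx":0.0,"ry":0.0,"rz":-8.6,"grip":0.0},
    {"tx":7.87,"ty":6.59,"tz":0.0,"rx":0.0,"ry":0.0,"rz":-8.6,"grip":0.0}
  ],
  "newtons": 45
}}

```text
time: 7.13
position: [0.4603, 0.0411, 0.1885]
ee_rot: [-0.001, 0.374, 0.927, -0.0]
contact_force: [-0.3, -0.8, -2.7]
width: 0.0216
```

Run:
```python
from rig import ctrl
import cv2
t=ctrl.camera("top"); s=ctrl.camera("side")
a=cv2.resize(t[150:330,210:390,::-1],(400,400),interpolation=cv2.INTER_CUBIC);b=cv2.resize(s[130:330,220:420,::-1],(400,400),interpolation=cv2.INTER_CUBIC)
cv2.imwrite("pics/p7.png",cv2.hconcat([a,b])); print(ctrl.sense()["position"])
```

```text
[0.4605818  0.04016146 0.18892605]
```

View pics/p7.png

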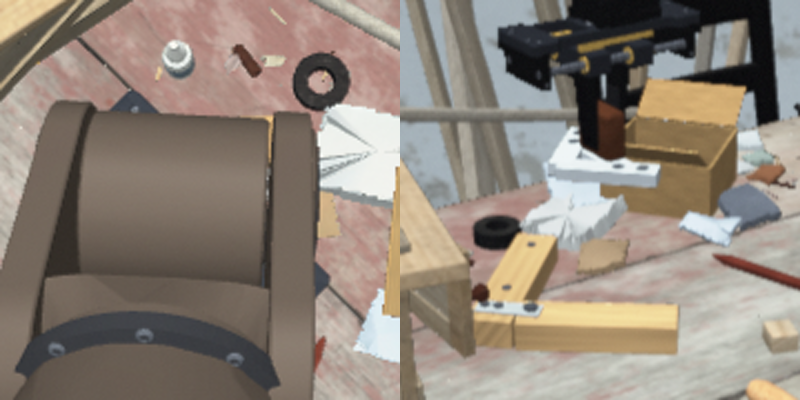

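The square hangs level in the gripper and the stud and plate are clear. I'll lower it.

Call:
{"name": "drive_tool", "arguments": {
  "steps": [
    {"tx":0.0,"ty":0.0,"tz":0.7,"rx":0.0,"ry":0.0,"rz":0.0,"grip":0.0},
    {"tx":0.0,"ty":0.0,"tz":1.6,"rx":0.0,"ry":0.0,"rz":0.0,"grip":0.0},
    {"tx":0.0,"ty":0.0,"tz":2.5,"rx":0.0,"ry":0.0,"rz":0.0,"grip":0.0},
    {"tx":0.0,"ty":0.0,"tz":3.4,"rx":0.0,"ry":0.0,"rz":0.0,"grip":0.0},
    {"tx":0.0,"ty":0.0,"tz":4.1,"rx":0.0,"ry":0.0,"rz":0.0,"grip":0.0},
    {"tx":0.0,"ty":0.0,"tz":4.7,"rx":0.0,"ry":0.0,"rz":0.0,"grip":0.0},
    {"tx":0.0,"ty":0.0,"tz":5.1,"rx":0.0,"ry":0.0,"rz":0.0,"grip":0.0},
    {"tx":0.0,"ty":0.0,"tz":5.4,"rx":0.0,"ry":0.0,"rz":0.0,"grip":0.0},
    {"tx":0.0,"ty":0.0,"tz":5.55,"rx":0.0,"ry":0.0,"rz":0.0,"grip":0.0},
    {"tx":0.0,"ty":0.0,"tz":5.65,"rx":0.0,"ry":0.0,"rz":0.0,"grip":0.0},
    {"tx":0.0,"ty":0.0,"tz":5.65,"rx":0.0,"ry":0.0,"rz":0.0,"grip":0.0}
  ],
  "newtons": 45
}}

```text
time: 8.15
position: [0.4609, 0.0404, 0.0483]
ee_rot: [-0.0, 0.375, 0.927, -0.0]
contact_force: [-0.1, 0.6, -2.2]
width: 0.0218
```

Run:
```python
from rig import ctrl
import cv2,numpy as np
s=ctrl.camera("side")
cv2.imwrite("pics/p8.png",cv2.resize(s[190:320,240:380,::-1],None,fx=5,fy=4.6,interpolation=cv2.INTER_CUBIC) if 0 else cv2.resize(s[195:315,230:390,::-1],None,fx=5,fy=5,interpolation=cv2.INTER_CUBIC))
print([ctrl.sense()[k] for k in("position","contact_force")])
```

```text
[array([0.46098712, 0.04051818, 0.04859096]), array([ 0.28279162, -0.25320302, -2.48916555])]
```

View pics/p8.png

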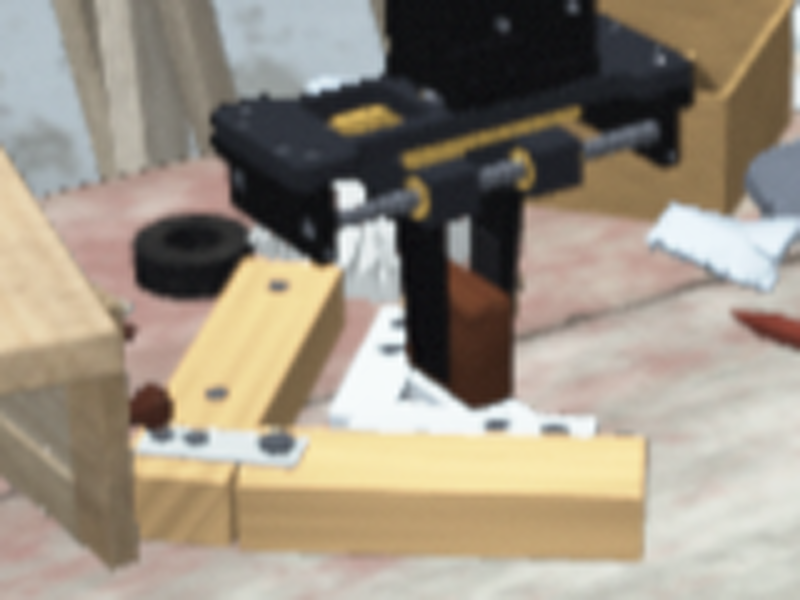

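Call:
{"name": "drive_tool", "arguments": {
  "steps": [
    {"tx":0.0,"ty":0.0,"tz":0.1,"rx":0.0,"ry":0.0,"rz":0.0,"grip":0.0},
    {"tx":0.2,"ty":0.2,"tz":0.1,"rx":0.0,"ry":0.0,"rz":0.0,"grip":0.0},
    {"tx":0.33,"ty":0.4,"tz":0.1,"rx":0.0,"ry":0.0,"rz":0.0,"grip":0.0},
    {"tx":0.33,"ty":0.6,"tz":0.1,"rx":0.0,"ry":0.0,"rz":0.0,"grip":0.0},
    {"tx":0.33,"ty":0.8,"tz":0.1,"rx":0.0,"ry":0.0,"rz":0.0,"grip":0.0},
    {"tx":0.33,"ty":0.9,"tz":0.1,"rx":0.0,"ry":0.0,"rz":0.0,"grip":0.0},
    {"tx":0.33,"ty":1.0,"tz":0.1,"rx":0.0,"ry":0.0,"rz":0.0,"grip":0.0},
    {"tx":0.33,"ty":1.05,"tz":0.1,"rx":0.0,"ry":0.0,"rz":0.0,"grip":0.0},
    {"tx":0.33,"ty":1.1,"tz":0.1,"rx":0.0,"ry":0.0,"rz":0.0,"grip":0.0},
    {"tx":0.33,"ty":1.1,"tz":0.1,"rx":0.0,"ry":0.0,"rz":0.0,"grip":0.0}
  ],
  "newtons": 45
}}

```text
time: 9.03
position: [0.4737, 0.0659, 0.0468]
ee_rot: [0.0, 0.374, 0.927, -0.0]
contact_force: [-6.2, -5.5, 9.8]
width: 0.0221
```

Call:
{"name": "drive_tool", "arguments": {
  "steps": [
    {"tx":0.0,"ty":0.03,"tz":-0.05,"rx":0.0,"ry":0.0,"rz":0.0,"grip":0.0},
    {"tx":0.0,"ty":0.06,"tz":-0.05,"rx":0.0,"ry":0.0,"rz":0.0,"grip":0.0},
    {"tx":0.0,"ty":0.1,"tz":-0.05,"rx":0.0,"ry":0.0,"rz":0.0,"grip":0.0},
    {"tx":0.0,"ty":0.1,"tz":-0.05,"rx":0.0,"ry":0.0,"rz":0.0,"grip":0.0},
    {"tx":0.0,"ty":0.1,"tz":-0.05,"rx":0.0,"ry":0.0,"rz":0.0,"grip":0.0}
  ],
  "newtons": 45
}}

```text
time: 9.45
position: [0.4754, 0.0677, 0.0474]
ee_rot: [-0.0, 0.374, 0.927, -0.0]
contact_force: [-2.1, -5.4, -2.6]
width: 0.022
```

Run:
```python
from rig import ctrl
import numpy as np
np.set_printoptions(precision=4,suppress=True)
for i in range(3):
    if i: ctrl.camera("side")
    s=ctrl.sense();print(s["position"],s["ee_rot"],s["contact_force"],s["moment"],s["time"])
```

```text
[0.4754 0.0677 0.0474] [-0.      0.3743  0.9273 -0.0004] [-2.0821 -5.3622 -2.604 ] [-1.0109  0.2408  0.3785] 9.45
[0.4754 0.0677 0.0475] [-0.      0.3743  0.9273 -0.0004] [-2.4649 -5.0487 -1.783 ] [-0.9573  0.2504  0.3563] 9.5
[0.4754 0.0677 0.0474] [-0.      0.3743  0.9273 -0.0004] [-1.78   -5.1685 -1.2406] [-0.9239  0.2563  0.3469] 9.55
```

Call:
{"name": "drive_tool", "arguments": {
  "steps": [
    {"tx":0.0,"ty":0.04,"tz":0.0,"rx":0.0,"ry":0.0,"rz":0.0,"grip":0.0},
    {"tx":0.0,"ty":0.08,"tz":0.0,"rx":0.0,"ry":0.0,"rz":0.0,"grip":0.0},
    {"tx":0.0,"ty":0.12,"tz":0.0,"rx":0.0,"ry":0.0,"rz":0.0,"grip":0.0},
    {"tx":0.0,"ty":0.12,"tz":0.0,"rx":0.0,"ry":0.0,"rz":0.0,"grip":0.0},
    {"tx":0.0,"ty":0.12,"tz":0.0,"rx":0.0,"ry":0.0,"rz":0.0,"grip":0.0}
  ],
  "newtons": 45
}}

```text
time: 9.97
position: [0.4773, 0.0698, 0.0473]
ee_rot: [-0.0, 0.374, 0.927, -0.001]
contact_force: [-2.1, -6.2, -3.3]
width: 0.0219
```

```bash
cat > st.py <<'E'
from rig import ctrl
import numpy as np
np.set_printoptions(precision=4,suppress=True)
for i in range(3):
    if i: ctrl.camera("side")
    s=ctrl.sense();q=s["ee_rot"];print(s["position"],np.degrees(2*np.arctan2(q[2],q[1]))-135,s["contact_force"],s["moment"],s["time"])
E
python3 st.py
```

```text
[0.4773 0.0698 0.0473] 1.0516767106960572 [-2.0519 -6.1946 -3.3254] [-1.2751  0.348   0.4748] 9.9667
[0.4773 0.0698 0.0473] 1.0530092344463071 [-2.201  -6.3538 -2.9436] [-1.2322  0.4104  0.4525] 10.0167
[0.4773 0.0698 0.0473] 1.0469981246829434 [-2.7806 -6.3415 -2.8898] [-1.2076  0.3791  0.4564] 10.0667
```

Call:
{"name": "drive_tool", "arguments": {
  "steps": [
    {"tx":-0.03,"ty":0.03,"tz":0.0,"rx":0.0,"ry":0.0,"rz":0.0,"grip":0.0},
    {"tx":-0.06,"ty":0.06,"tz":0.0,"rx":0.0,"ry":0.0,"rz":0.0,"grip":0.0},
    {"tx":-0.09,"ty":0.09,"tz":0.0,"rx":0.0,"ry":0.0,"rz":0.0,"grip":0.0},
    {"tx":-0.09,"ty":0.09,"tz":0.0,"rx":0.0,"ry":0.0,"rz":0.0,"grip":0.0},
    {"tx":-0.09,"ty":0.09,"tz":0.0,"rx":0.0,"ry":0.0,"rz":0.0,"grip":0.0}
  ],
  "newtons": 45
}}

```text
time: 10.48
position: [0.4778, 0.0698, 0.0472]
ee_rot: [-0.003, 0.374, 0.927, -0.002]
contact_force: [-13.4, -6.9, 5.8]
width: 0.0218
```

```bash
python3 st.py
```

```text
[0.4778 0.0698 0.0472] 1.0374832165524026 [-13.382   -6.8534   5.7517] [-1.4133  2.0568  0.288 ] 10.4833
[0.4778 0.0698 0.0472] 1.041578802233829 [-12.9945  -7.2651   4.1894] [-1.4705  2.0758  0.3703] 10.5333
[0.4778 0.0698 0.0472] 1.0404031873133022 [-12.9881  -6.7829   5.0605] [-1.4394  2.0552  0.3146] 10.5833
```

Call:
{"name": "drive_tool", "arguments": {
  "steps": [
    {"tx":0.05,"ty":0.0,"tz":-0.02,"rx":0.0,"ry":0.0,"rz":0.0,"grip":0.0},
    {"tx":0.08,"ty":0.03,"tz":-0.02,"rx":0.0,"ry":0.0,"rz":0.0,"grip":0.0},
    {"tx":0.11,"ty":0.06,"tz":-0.02,"rx":0.0,"ry":0.0,"rz":0.0,"grip":0.0},
    {"tx":0.11,"ty":0.06,"tz":-0.02,"rx":0.0,"ry":0.0,"rz":0.0,"grip":0.0},
    {"tx":0.11,"ty":0.06,"tz":-0.02,"rx":0.0,"ry":0.0,"rz":0.0,"grip":0.0}
  ],
  "newtons": 45
}}

```text
time: 11.0
position: [0.4775, 0.0708, 0.0476]
ee_rot: [-0.002, 0.374, 0.927, -0.002]
contact_force: [-11.1, -32.5, 1.7]
width: 0.0217
```

```bash
python3 st.py
```

```text
[0.4775 0.0708 0.0476] 1.0363569341468803 [-11.1246 -32.4721   1.6966] [-6.4905  1.8586  0.0498] 11.0
[0.4775 0.0708 0.0476] 1.0300075700629066 [-10.719  -32.9005   1.0849] [-6.4684  1.8184  0.0722] 11.05
[0.4775 0.0707 0.0476] 1.026201010399717 [-10.0267 -32.6492   1.1676] [-6.4479  1.7695  0.0739] 11.1
```

Call:
{"name": "drive_tool", "arguments": {
  "steps": [
    {"tx":-0.05,"ty":-0.05,"tz":0.02,"rx":0.0,"ry":0.0,"rz":0.0,"grip":0.0},
    {"tx":-0.05,"ty":-0.05,"tz":0.02,"rx":0.0,"ry":0.0,"rz":0.0,"grip":0.0},
    {"tx":-0.05,"ty":-0.05,"tz":0.02,"rx":0.0,"ry":0.0,"rz":0.0,"grip":0.0},
    {"tx":-0.05,"ty":-0.05,"tz":0.02,"rx":0.0,"ry":0.0,"rz":0.0,"grip":0.0}
  ],
  "newtons": 45
}}

```text
time: 11.43
position: [0.4777, 0.0703, 0.0472]
ee_rot: [-0.002, 0.374, 0.927, -0.002]
contact_force: [-9.2, -17.0, 2.1]
width: 0.0219
```

```bash
python3 st.py
python3 - <<'E'
from rig import ctrl
import cv2
a=ctrl.camera("top");s=ctrl.camera("side")
x=cv2.resize(s[210:310,240:360,::-1],(500,417),interpolation=cv2.INTER_CUBIC)
y=cv2.resize(a[150:320,200:490,::-1],(290,170));y=cv2.copyMakeBorder(y,0,247,0,0,0)
cv2.imwrite("pics/p9.png",cv2.hconcat([x,y]))
E
```

```text
[0.4777 0.0703 0.0472] 1.0397939381786898 [ -9.2183 -16.9625   2.0581] [-3.03    1.6467  0.3528] 11.4333
[0.4777 0.0703 0.0472] 1.0451921755716 [ -9.674  -15.9637   1.1549] [-3.0149  1.6308  0.3627] 11.4833
[0.4777 0.0703 0.0472] 1.0440997920307211 [-10.6293 -15.9891   2.3857] [-2.9614  1.7211  0.2868] 11.5333
```

View pics/p9.png

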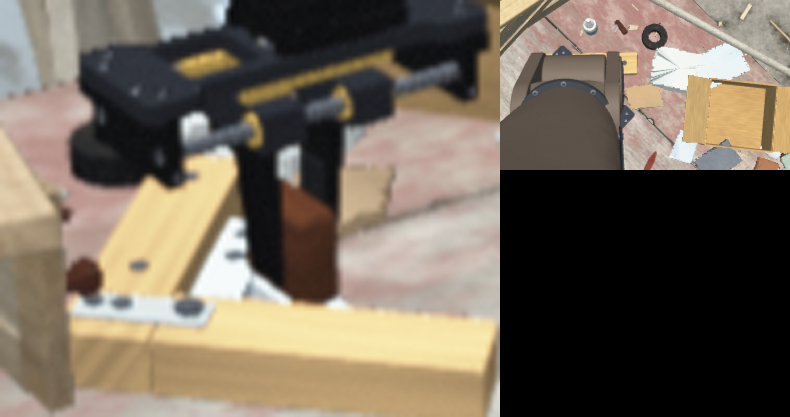

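Run:
```python
from h import *
np.set_printoptions(precision=4,suppress=True)
import cv2
s=ctrl.camera("side");cv2.imwrite("pics/p10.png",cv2.resize(s[265:325,250:370,::-1],None,fx=6.6,fy=6.6,interpolation=cv2.INTER_CUBIC))
def pr(yaw):
    c,d=np.cos(yaw),np.sin(yaw);L=np.array([(-137,-22,30),(-137,22,30),(-137,22,0),(0,0,37),(12,22,30)])/1000
    return proj(L@np.array([[c,d,0],[-d,c,0],[0,0,1]])+[.5078,.1363,0],"side")
for y in(.148,.018+.06,.018+.025,.018,-.01): print(y,((pr(y)-[250,265]+.5)*6.6-.5).round().tolist())
```

```text
0.148 [[729.0, 115.0], [726.0, 192.0], [725.0, 286.0], [240.0, 119.0], [188.0, 179.0]]
0.078 [[733.0, 131.0], [718.0, 210.0], [717.0, 304.0], [240.0, 119.0], [183.0, 177.0]]
0.043 [[733.0, 140.0], [714.0, 218.0], [712.0, 313.0], [240.0, 119.0], [181.0, 176.0]]
0.018 [[734.0, 146.0], [710.0, 225.0], [709.0, 319.0], [240.0, 119.0], [179.0, 175.0]]
-0.01 [[734.0, 153.0], [705.0, 231.0], [704.0, 326.0], [240.0, 119.0], [178.0, 174.0]]
```

View pics/p10.png

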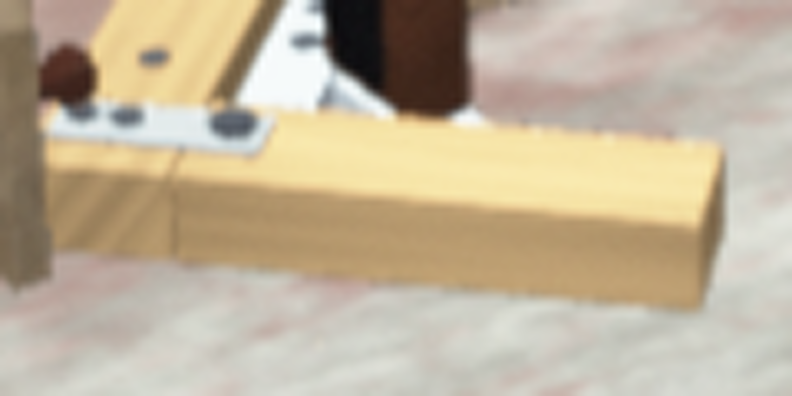

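The stud's free end (724,144)/(701,227), taken relative to the bolt (233,122), fits a yaw of about 0.018 rad, so it is square to the plate within about 0.01. The forces are steady at about 10 N on the plate and 16 N on the stud. I'm handing in.

```bash
python3 -c "
from rig import ctrl
print(ctrl.finish_job()); s=ctrl.sense(); print(s['position'],s['contact_force'],s['width'],s['time'])"
```

```text
the job is handed in; nothing more can be done
None
the job is handed in; nothing more can be done
```

I opened both flaps, lifted the square out by its handle and pressed it into the corner. I handed it in at about 11.7 s on the robot's clock, still gripped and pushing. The hand-in gives no verdict, so the result itself is unconfirmed.

**What the last checks showed**
- **Flaps:** a fit to the pictures put both at about 2.5 rad before the lift. I did not measure them again, but the last top view still shows the left one folded out.
- **Push into the corner:** the force on the gripper was steady at about 10 N toward the plate and 16 N toward the stud. Both directions went stiff when the square reached home.
- **Angles:** the gripper's yaw was within about 0.001 rad of the corner's fitted 0.018 rad. The stud fitted to within about 0.01 rad of square.
- **Grip and height:** the jaws held the 22 mm handle, and the square was at worktop height and at rest.
- **Bystanders:** the tape roll and glue bottle looked untouched. The sanding block and offcut were outside the last crops, but nothing moved near them.

**What disagreed or went wrong**
- **Home position:** the square came home about 1.5 mm farther in x and y than my picture estimate. That is roughly the camera's 2 mm calibration error, so I trusted the contact.
- **Heel:** it was under the gripper in the final views, so its distance from the corner comes from contact and arm position, not from a picture.
- **Too hard a push:** one step briefly reached 32 N toward the stud, and I backed it off.
- **Refused move:** the first move call was rejected for its format and moved nothing.

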